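# Load a flatted pin in a swing-arm drill jig

### The job

On this heat-press assembly bench, load the thick steel pin that has a flat along its side into the drill jig: lay it in the V-groove, roll it there until you feel its flat drop home on the hardened bright plate (the groove face on the side of the arm's post), with both ends standing out of the block alike. Then swing the drill-bush arm in over it until it meets its stop, and let go. Leave all the other parts where they are.

Things in the scene. Friction and masses are not known exactly. Their poses are not given: they have to be found in the camera images.
- pin: The work: bright steel pin, 40 mm diameter, 60 mm long, 0.55 kg, one flat along its whole length (15 mm from the axis, 26 mm wide; 35 mm from flat to far side). Origin at its centre; z along its axis (ends alike), x out through the middle of the flat. Starts lying in any one of the rack's three slots, flat in the upper half or at a side.
- rack: Fixed grey rack, 240 x 86 mm. Origin on the bench under the middle slot; x runs along it, slots at x = -76, 0, 76 mm; z is level, along the slots; y points down. Shallow V-slots, cheeks 27 mm high; the pin's axis lies 40 mm above the bench. Rims 44 mm high along both sides leave 7 mm at the pin's ends, so it can be taken there only across its diameter.
- jig: Fixed steel drill jig. Origin on the bench under the groove; x across it towards the post, y along it, z up. Base 12 mm thick, x -62..160, y +-45 mm. V-block x +-36, y +-20, 54 mm high, 90 degree groove: a pin not on its flat has its axis at x 0, z 64 mm, ends 10 mm out of the block and free. Post (radius 18 mm, 100 mm high) at x 110; stop pillar at x 80, y -20, 94 mm high.
- plate: Bright hardened plate: the groove face on the post's side, sloped 45 degrees, 40 mm long. Origin on its surface at jig (14.1, 0, 49.9) mm; z is its normal, x up the slope (surface x -14..5.8 mm), y along the groove. With the flat home the pin's axis is at plate x 0, z 15 mm (3.5 mm lower and 3.5 mm nearer the post than unseated) and the pin's x is opposite to the plate's z.
- swing (a joint): Swing of the drill-bush arm about the post, rad: 0 = closed on its stop, bush over the groove (arm along jig -x from the post); grows as it swings out towards jig +y, clockwise from above, to 2.4. Bar 30 x 12 mm, underside 82 mm above the bench, reach 128 mm. Stays where left; about 1 N at the knob moves it. Clears a seated pin by 1.7 mm, strikes a pin whose flat is not home.
- swing_knob (a point): Middle of the arm's upright black knob: 20 mm diameter, from 98 to 122 mm above the bench (arm top at 94 mm; the point is at 110 mm), on the arm 62 mm from the post's axis.
- slim: Plain steel pin in the rack, 28 mm diameter, 60 mm long, no flat; origin at its centre, z along its axis. Leave alone.
- bush: Steel bush in the rack, 40 mm diameter, 38 mm long, with a bore, no flat; origin at its centre, z along its axis. Leave alone.
- oil: White oil bottle, 44 mm diameter, 155 mm tall, standing between the rack and the jig; origin under its foot. Leave alone.
- driver: Screwdriver, 150 mm, lying on the near side between the rack and the jig; origin under its middle, x along it. Leave alone.
- estop: Emergency-stop button head, 54 mm diameter, 56 mm tall, standing at the back; origin under its foot. Leave alone.
- pull: Black U-shaped pull handle, 140 by 55 mm, 22 mm high, lying at the back; origin between its feet. Leave alone.
- collar: Steel collar, 48 mm diameter, 16 mm high, lying on the left; origin under its centre. Leave alone.
Mind the look-alikes: they are no part of the job. What is shaped like the jig but pink is not meant.

How it is judged (in metres and radians):
At the end, for the whole second after the job is handed in: The pin lies still in the groove, its flat home on the bright plate (axis 13 to 17 mm off its surface, within 3 mm of plate x = 0, flat parallel within 0.1 rad, axis along the groove within 0.06 rad), its middle within 6 mm of the groove's middle; the arm is within 0.05 rad of its stop (z of pin in the frame of plate between 0.013 and 0.017 m and x of pin in the frame of plate between -0.003 and 0.003 m and y of pin in the frame of plate between -0.006 and 0.006 m and angle between the x axis of pin and the z axis of plate, either way round below 0.1 rad and angle between the z axis of pin and the y axis of plate, either way round below 0.06 rad and value of joint swing below 0.05 rad and linear speed of pin below 0.01 m/s); the robot touches nothing.
It fails at once if the slim pin or the bush in the rack is moved more than 20 mm (distance of any of slim, bush from where it was at the start of the episode above 0.02 m).
It fails at once if another part on the bench is moved more than 30 mm (distance of any of oil, driver, estop, pull, collar from where it was at the start of the episode above 0.03 m).
It also fails if it takes over 72 s, if anything falls off the work surface, if the arm or the gripper's body presses on something with over 40 N, if the wrist force passes 120 N, or if a joint passes its speed limit or range.

### The arm

A 6-joint arm with a two-finger parallel gripper is mounted at the origin on the work surface. World frame = base frame: x ahead of the robot, y to its left, z up, the work surface at z = 0. Lengths are in m, angles in degrees, forces in N, time in s.
With the tool pointing down it reaches from about 0.3 to 0.75 m from the base axis. Payload 8.5 kg.
Tool frame: the origin (TCP) lies on the centre line of the jaws, within the pads' length; the fingertips stand arm.tcp_to_tips ahead of it and the grasp point (between the pads) is the TCP (arm.tcp_to_tips is the distance from the TCP to the fingertips, in m); z points along the fingers, y is the line along which they close (so a half turn about z gives the same grasp; the last joint's range is limited). The gripper opens to 85 mm and grips with 20 to 120 N. Pads are 22 mm wide; open, the fingers measure 114 mm over their backs; the gripper's body (76 mm by 85 mm) begins 54 mm behind the grasp point. The pads swing forward as they close: fully open they stand 13 mm farther back than shut.
Start: joints at [52.065, 21.807, 74.336, -0, 83.858, -12.336], TCP at [0.238, 0.496, 0.25] pointing down, gripper open.
Joint ranges: [-178.18, 178.18], [-50.72, 133.34], [12.68, 142.11], [-81.47, 261.47], [9.98, 163.14], [-165.26, 165.26]. Speed limits (degrees/s): [136.94, 136.94, 180, 180, 180, 180].

### API

Orientations are given as a 3x3 rotation matrix whose columns are the frame's x, y, z axes.
In Python, from rig import arm gives the robot as it stands.
- The arm moves only by the shell command python3 -m jog 'ROWS' [OPENING] [FORCE]. ROWS is JSON, a list of rows, each a list of 2 entries, a list of its own where there are three numbers: the shift along the world's x, y, z each as a share of 400 mm, from -1 to 1, then the turn, a rotation vector about the world's x, y, z each as a share of 45 degrees, from -1 to 1. In form: [[[tx, ty, tz], [rx, ry, rz]], ...]. A call has 1 to 5 rows; each row is the pose to reach, as a shift and turn from the pose commanded when the call began; what a row does not reach only later rows make up. A row lasts 1/10 s, in which the tool goes at most 50 mm and 8.59 degrees, less where a joint would pass 70% of its speed; a pose out of reach is approached as far as the arm can. A call with a number of a shift or a turn outside -1 to 1 is refused whole. A call with a gripper value outside its range is refused whole. OPENING is the closure, from 0 (fully open) to 1 (shut), set as the call begins (- or left out, the last holds). The fingers move at their own pace and stop on an object; FORCE is the grip in N (left out, the last holds). Time passes only in rows, so rows that repeat a pose let the fingers close. It gives the time, the measured TCP pose, the force, the opening and the grip force at its end, in the units of the state.
- arm.sense(): the state, without advancing time (a new reading comes with each control period).
- arm.camera(name): name is "scene" or "top" or "wrist"; returns a dict with "pixels" (480x640x3 uint8, blue, green, red), "mtx" (3x3 intrinsics, pixels), "rvec" (rotation vector, rad) and "tvec" (3), from world to camera coordinates, as OpenCV has them; the wrist camera has in their place "mount" (4x4, takes a point from camera to tool coordinates, whose origin is the TCP and whose axes are the flange's). Camera axes: x right, y down, z forward; pixel columns grow to the right and rows downward; lengths in m; the calibration is good to about 2 mm. A picture is of the moment at which its call begins: read the wrist's pose just before it. There is no depth.
- arm.sign_off(): hands the job in; it is judged then, once.
The state is a dict: "time": time; "joint_pos": joint angles; "qvel": joint speeds; "effort": joint torques, N m; "tool_pos": TCP position; "ee_rot": TCP orientation; "ft_force": force on the tool from outside, world axes, zero at the start; "moment": the same for the moment, N m; "opening": opening from 0.0 (shut) to 1.0 (fully open); "gripper_force": force on a finger pad.
Only numpy, scipy, OpenCV 4.12 (cv2) and the standard library are available. Lean on these libraries where they do the work, as an engineer would, in place of code of your own. Each camera call takes 0.05 s, during which the arm holds its last target. There are 200 camera calls.

## Working session

There is one attempt and no reset: what is moved stays moved. The work goes in short steps, Python scripts to look and compute and a shell command to move; the robot and the scene stay as the last step left them, time stands still between calls to the robot, and variables do not carry over. Pictures are saved under pics/ and viewed, at most 10 in all, crops included, and the job is handed in when it is done.

```bash
ls; mkdir -p pics; python3 - <<'E'
from rig import arm
import cv2
print(arm.tcp_to_tips, arm.sense())
for n in("scene","top"):
    c=arm.camera(n); cv2.imwrite(f"pics/{n}0.png",c["pixels"]); print(n,c["mtx"],c["rvec"],c["tvec"])
E
```

```text
pics
0.019 {'time': 0.0, 'joint_pos': array([ 5.20643015e+01,  2.18413643e+01,  7.43859981e+01, -2.43930089e-04,
        8.38572708e+01, -1.23354135e+01]), 'qvel': array([-0.03082265, -0.01430967,  0.12274907, -0.01379291, -0.03077264,
        0.01809751]), 'effort': array([ 9.42602746e-04, -4.48478222e+01, -2.31275439e+01, -1.38674086e-04,
        4.91759100e-03,  3.00801150e-05]), 'tool_pos': array([0.23747982, 0.49578912, 0.24970092]), 'ee_rot': array([[-9.01830435e-01,  4.32089167e-01, -9.04765890e-04],
       [ 4.32090002e-01,  9.01829733e-01, -1.16761558e-03],
       [ 3.11430739e-04, -1.44393156e-03, -9.99998909e-01]]), 'ft_force': array([-0.31817334, -0.46841505, -1.50585446]), 'moment': array([-0.0424391 ,  0.00979391, -0.03147164]), 'gripper_force': 0.0, 'opening': 0.9995893384692859}
scene [[525.42490442   0.         318.52114823]
 [  0.         525.42490442 236.20957094]
 [  0.           0.           1.        ]] [ 1.56992475  1.78438397 -0.92418352] [ 0.04168925 -0.22070917  1.72041816]
top [[615.22811729   0.         313.04880893]
 [  0.         615.22811729 235.56787118]
 [  0.           0.           1.        ]] [ 2.09733289 -2.15759034  0.1622831 ] [0.06194667 0.54231415 1.22476067]
```

View pics/top0.png

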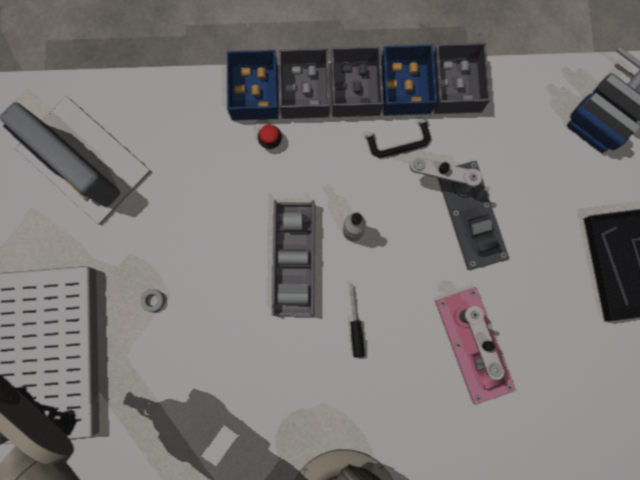

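View pics/scene0.png

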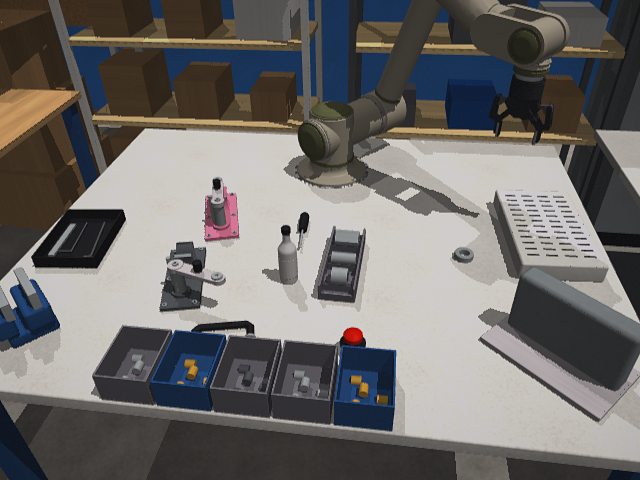

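The top view shows the rack at about (294,258), with a short part at row 219, a slim one at row 258 and a wide one at row 295. The grey jig is at (473,215), with its post at (473,177) and the arm swung out to (418,165).

```bash
cat > h.py <<'E'
import numpy as np, cv2
from rig import arm
def cam(c,s=None):
    if "rvec" in c:
        R=cv2.Rodrigues(np.array(c["rvec"]))[0]; return R.T, -R.T@np.array(c["tvec"]).ravel()
    M=np.array(c["mount"]); R=np.array(s["ee_rot"]); return R@M[:3,:3], np.array(s["tool_pos"])+R@M[:3,3]
def ray(c,uv,z,s=None):
    R,o=cam(c,s); d=R@np.linalg.inv(c["mtx"])@np.array([uv[0],uv[1],1.]); return o+d*(z-o[2])/d[2]
def proj(c,P,s=None):
    R,o=cam(c,s); p=c["mtx"]@(R.T@(np.array(P)-o)); return p[:2]/p[2]
E
python3 - <<'E'
from h import *
c=arm.camera("top"); im=c["pixels"]
a=cv2.resize(im[190:325,262:325],None,fx=4,fy=4,interpolation=2); b=cv2.resize(im[145:280,405:520],None,fx=4,fy=4,interpolation=2)
cv2.imwrite("pics/crop.png",np.hstack([a,b]))
for n,uv,z in [("pin",(292,295),.06),("mid",(293,258),.055),("top",(292,220),.06),("r1",(276,202),.044),("r2",(314,202),.044),("r3",(312,316),.044),("r4",(275,316),.044),("post",(473,177),.1),("blk",(482,227),.054)]: print(n,ray(c,uv,z).round(4))
E
```

```text
pin [0.4216 0.092  0.06  ]
mid [0.4972 0.0886 0.055 ]
top [0.5751 0.0887 0.06  ]
r1 [0.6176 0.1221 0.044 ]
r2 [0.6151 0.0427 0.044 ]
r3 [0.3792 0.0532 0.044 ]
r4 [0.3813 0.1281 0.044 ]
post [ 0.6439 -0.2769  0.1   ]
blk [ 0.55   -0.2997  0.054 ]
```

View pics/crop.png

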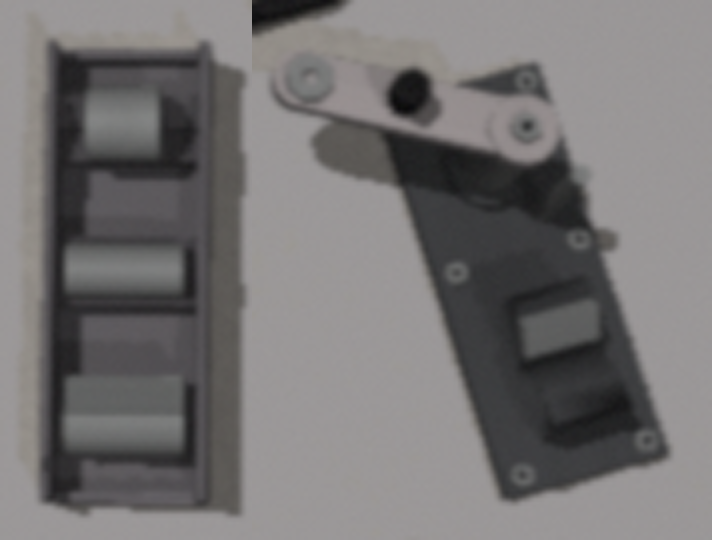

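The crop shows the pin in the near slot (pixel 292,295), with its flat on the far upper side, about world +x. The middle slot holds the slim pin and the far slot the bush. I'll go above the pin for a close look and measure the jig's corners from the same images.

```bash
python3 -m jog '[[[0.225,-0.5,0],[0,0,-0.74]],[[0.225,-0.5,0],[0,0,-0.74]],[[0.225,-0.5,0],[0,0,-0.74]],[[0.225,-0.5,0],[0,0,-0.74]],[[0.225,-0.5,0],[0,0,-0.74]]]' 0 40
python3 -m jog '[[[0.225,-0.5,0],[0,0,-0.74]],[[0.225,-0.5,0],[0,0,-0.74]],[[0.225,-0.5,0],[0,0,-0.74]],[[0.225,-0.5,0],[0,0,-0.74]],[[0.225,-0.5,0],[0,0,-0.74]]]'
python3 - <<'E'
from h import *
s=arm.sense(); c=arm.camera("wrist"); cv2.imwrite("pics/w1.png",c["pixels"]); np.save("w1.npy",[c,s],allow_pickle=True)
print(c["mount"],c["mtx"])
print(s["tool_pos"],s["ee_rot"],s["joint_pos"])
c=arm.camera("top")
g=lambda u,v:(405+(u-252)/4,145+v/4)
for n,u,v,z in [("ll",505,500,.012),("lr",668,455,.012),("ur",540,65,.012),("b1",522,475,.012),("b2",647,440,.012),("b3",527,80,.012),("postcap",525,126,.1),("armtip",310,77,.094),("knob",408,90,.122)]: print(n,ray(c,g(u,v),z).round(4))
E
```

```text
time: 0.65
tool_pos: [0.3285, 0.2931, 0.2503]
ee_rot: [[-0.511, 0.86, -0.0], [0.86, 0.511, -0.001], [-0.001, -0.0, -1.0]]
ft_force: [-0.3, 0.9, -0.3]
opening: 1.001
gripper_force: 0.0
time: 1.15
tool_pos: [0.4189, 0.0927, 0.2502]
ee_rot: [[0.046, 0.999, 0.0], [0.999, -0.046, -0.001], [-0.001, 0.0, -1.0]]
ft_force: [-0.2, 0.2, -0.2]
opening: 1.0
gripper_force: 0.0
[[-3.37320835e-04 -9.50949608e-01 -3.09345647e-01  7.88609836e-02]
 [ 9.99999442e-01 -1.09418334e-05 -1.05679688e-03  5.46268975e-04]
 [ 1.00157577e-03 -3.09345831e-01  9.50949081e-01 -1.24404934e-01]
 [ 0.00000000e+00  0.00000000e+00  0.00000000e+00  1.00000000e+00]] [[370.77602716   0.         325.07164911]
 [  0.         370.77602716 238.94573193]
 [  0.           0.           1.        ]]
[0.41886352 0.09268296 0.25018893] [[ 4.56748597e-02  9.98956353e-01  1.12272662e-04]
 [ 9.98956173e-01 -4.56747824e-02 -6.14762058e-04]
 [-6.08992433e-04  1.40234640e-04 -9.99999805e-01]] [-3.39918398e+00  9.58655384e+00  9.19382802e+01 -3.54966219e-02
  7.84666582e+01 -7.74203931e-01]
ll [ 0.4669 -0.2757  0.012 ]
lr [ 0.4881 -0.3623  0.012 ]
ur [ 0.7014 -0.3106  0.012 ]
b1 [ 0.4797 -0.2854  0.012 ]
b2 [ 0.4963 -0.352   0.012 ]
b3 [ 0.6933 -0.303   0.012 ]
postcap [ 0.6449 -0.2775  0.1   ]
armtip [ 0.6753 -0.1728  0.094 ]
knob [ 0.6592 -0.2158  0.122 ]
```

View pics/w1.png

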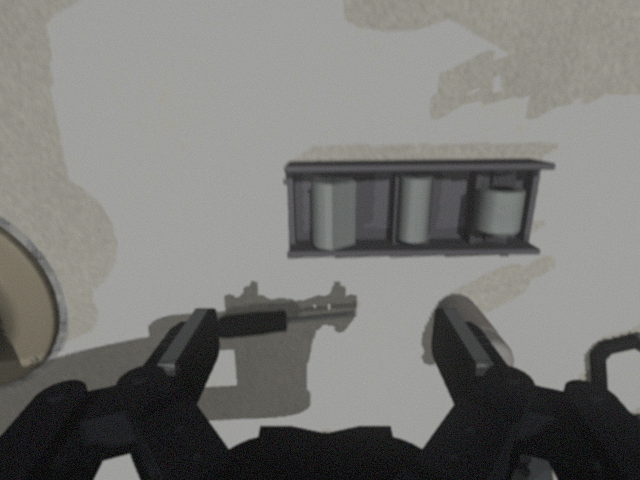

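The wrist view shows the pin spanning columns 312–356 around row 213, with the slim pin at 415 and the bush at 500. I worked out the jig at (0.537, -0.304) with yaw 13.7°, and the arm swung out about 2.09 rad. The flat faces about 45° up towards +x. Next I'll descend partway with the jaws part closed and cross-check the pin position.

```bash
python3 -m jog '[[[0.008,-0.005,-0.12],[0,0,0]],[[0.008,-0.005,-0.24],[0,0,0]],[[0.008,-0.005,-0.36],[0,0,0]],[[0.008,-0.005,-0.36],[0,0,0]]]' 0.38 40
python3 - <<'E'
from h import *
c,s=np.load("w1.npy",allow_pickle=True)
for uv,z in [((334,213),.055),((312,213),.04),((356,213),.04),((334,178),.05),((334,250),.05),((415,210),.05)]: print(uv,ray(c,uv,z,s).round(4))
print(arm.tcp_to_tips)
s=arm.sense(); c=arm.camera("wrist"); im=c["pixels"]; p=proj(c,[.4223,.0905,.05],s); print(p,s["tool_pos"])
cv2.imwrite("pics/w2.png",im)
E
```

```text
time: 1.65
tool_pos: [0.4176, 0.095, 0.1025]
ee_rot: [[0.037, 0.999, -0.011], [0.999, -0.037, 0.001], [0.0, -0.011, -1.0]]
ft_force: [0.7, -0.0, 0.6]
opening: 0.625
gripper_force: 0.0
(334, 213) [0.4269 0.0913 0.055 ]
(312, 213) [0.4067 0.0884 0.04  ]
(356, 213) [0.4475 0.0866 0.04  ]
(334, 178) [0.4282 0.1214 0.05  ]
(334, 250) [0.4256 0.0547 0.05  ]
(415, 210) [0.4997 0.0895 0.05  ]
0.019
[334.79517374 285.68176628] [0.41762554 0.09501802 0.10246487]
```

View pics/w2.png

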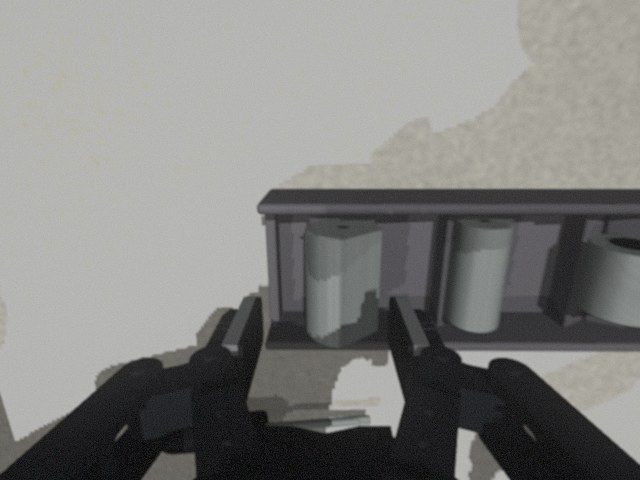

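The close view shows the pin at columns 306–380 with the flat facing up and right, midway between the jaws. I'll take a settled reading of its centre.

```bash
python3 - <<'E'
from h import *
s=arm.sense(); c=arm.camera("wrist"); s=arm.sense(); print(s["tool_pos"],s["ee_rot"].round(3))
g=cv2.cvtColor(c["pixels"],cv2.COLOR_BGR2GRAY)
print(g[260:263,285:400:2].mean(0).astype(int))
for uv in [(305,265),(380,265),(450,270),(512,270)]: print(uv,ray(c,uv,.04,s).round(4))
for uv in [(343,228),(334,344)]: print(uv,ray(c,uv,.045,s).round(4))
E
```

```text
[0.42088803 0.09470359 0.10719813] [[ 0.037  0.999 -0.001]
 [ 0.999 -0.037  0.   ]
 [ 0.    -0.001 -1.   ]]
[ 84  87  85  96 100  98 100  87  65  80  93  88  89  94  99 106 109 110
 110 114 117 116 116 116 121 116 111 109 106 109 112 110 112 117 117 120
 119 114 115 115 118 119 118 117 117 104  84  85  86  84  82  82  83  83
  81  85  82  85]
(305, 265) [0.4101 0.0964 0.04  ]
(380, 265) [0.4517 0.0949 0.04  ]
(450, 270) [0.4908 0.0904 0.04  ]
(512, 270) [0.5254 0.0891 0.04  ]
(343, 228) [0.4315 0.1185 0.045 ]
(334, 344) [0.4246 0.0483 0.045 ]
```

```bash
python3 -m jog '[[[0.014,-0.015,-0.04],[0,0,0]],[[0.014,-0.015,-0.08],[0,0,0]],[[0.014,-0.015,-0.12],[0,0,0]],[[0.014,-0.015,-0.148],[0,0,0]],[[0.014,-0.015,-0.148],[0,0,0]]]'
python3 -m jog '[[[0,0,0],[0,0,0]],[[0,0,0],[0,0,0]],[[0,0,0],[0,0,0]],[[0,0,0],[0,0,0]],[[0,0,0],[0,0,0]]]' 1 60
```

```text
time: 2.25
tool_pos: [0.4274, 0.0883, 0.0486]
ee_rot: [[0.038, 0.999, 0.002], [0.999, -0.038, -0.0], [-0.0, 0.002, -1.0]]
ft_force: [-0.3, -0.2, 0.6]
opening: 0.62
gripper_force: 0.0
time: 2.75
tool_pos: [0.4257, 0.0883, 0.0491]
ee_rot: [[0.038, 0.999, -0.0], [0.999, -0.038, 0.0], [-0.0, -0.0, -1.0]]
ft_force: [-6.8, 0.8, 11.7]
opening: 0.452
gripper_force: 59.3
```

```bash
python3 -m jog '[[[0,0,0.05],[0,0,0]],[[0,0,0.15],[0,0,0]],[[0,0,0.27],[0,0,0]],[[0,0,0.39],[0,0,0]],[[0,0,0.5],[0,0,0]]]'
python3 -m jog '[[[0.05,-0.11,0],[0,0,0.1]],[[0.1,-0.22,0],[0,0,0.2]],[[0.15,-0.33,0],[0,0,0.35]],[[0.2,-0.44,0],[0,0,0.35]],[[0.23,-0.54,0],[0,0,0.35]]]'
python3 -m jog '[[[0.02,-0.11,0],[0,0,0]],[[0.04,-0.22,0],[0,0,0]],[[0.05,-0.33,0],[0,0,0]],[[0.05,-0.43,0],[0,0,0]],[[0.05,-0.43,0],[0,0,0]]]'
python3 - <<'E'
from h import *
s=arm.sense(); c=arm.camera("wrist"); cv2.imwrite("pics/w3.png",c["pixels"]); s=arm.sense(); print(s["tool_pos"],s["ee_rot"].round(3),s["joint_pos"],s["opening"])
O=np.array([.537,-.304,0]);a=np.radians(13.7);X=np.array([np.cos(a),np.sin(a),0]);Y=np.array([-np.sin(a),np.cos(a),0]);Z=np.array([0,0,1.])
for p in [(-36,20,54),(-36,-20,54),(36,20,54),(36,-20,54),(-62,45,12),(160,45,12),(110,0,100)]:
    print(p,proj(c,O+(X*p[0]+Y*p[1]+Z*p[2])/1000,s).round(1))
E
```

```text
time: 3.25
tool_pos: [0.4256, 0.0882, 0.251]
ee_rot: [[0.038, 0.999, 0.003], [0.999, -0.038, -0.0], [-0.0, 0.003, -1.0]]
ft_force: [1.9, -0.8, -4.3]
opening: 0.449
gripper_force: 63.6
time: 3.75
tool_pos: [0.5189, -0.1298, 0.2485]
ee_rot: [[-0.234, 0.972, 0.001], [0.972, 0.234, -0.001], [-0.001, 0.001, -1.0]]
ft_force: [0.2, 1.4, -5.1]
opening: 0.439
gripper_force: 63.7
time: 4.25
tool_pos: [0.5375, -0.3043, 0.2476]
ee_rot: [[-0.23, 0.973, -0.0], [0.973, 0.23, -0.002], [-0.002, -0.0, -1.0]]
ft_force: [-0.4, 0.7, -5.7]
opening: 0.444
gripper_force: 63.6
[ 0.53773609 -0.30172399  0.24775573] [[-0.232  0.973 -0.   ]
 [ 0.973  0.232  0.   ]
 [ 0.    -0.    -1.   ]] [-4.02806460e+01  2.87344815e+01  6.32034714e+01 -4.22800763e-03
  8.80672612e+01 -5.36664038e+01] 0.44432563635757294
(-36, 20, 54) [281.9 192.4]
(-36, -20, 54) [283.8 236.4]
(36, 20, 54) [365.  191.9]
(36, -20, 54) [363.8 236. ]
(-62, 45, 12) [258.5 158.3]
(160, 45, 12) [491.5 156.9]
(110, 0, 100) [467.2 228.7]
```

View pics/w3.png

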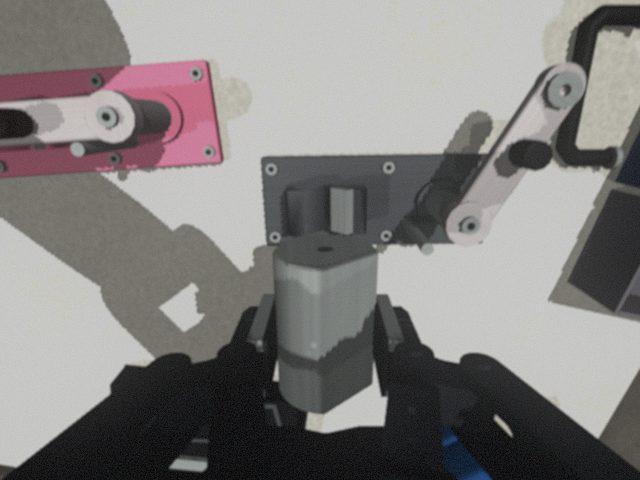

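The view shows the pin held square, its flat up and towards the post (right). The V-block is at columns 287–367 and the post cap at (469,224), which agrees with the estimate to about 3 mm. I'll lower it in gently.

```bash
python3 -m jog '[[[0.0025,-0.004,-0.11],[0,0,0]],[[0.0025,-0.004,-0.22],[0,0,0]],[[0.0025,-0.004,-0.33],[0,0,0]],[[0.0025,-0.004,-0.41],[0,0,0]],[[0.0025,-0.004,-0.41],[0,0,0]]]'
python3 -m jog '[[[0,0,-0.008],[0,0,0]],[[0,0,-0.016],[0,0,0]],[[0,0,-0.016],[0,0,0]]]'
```

```text
time: 4.8
tool_pos: [0.5379, -0.299, 0.08]
ee_rot: [[-0.235, 0.972, -0.006], [0.972, 0.235, 0.006], [0.007, -0.005, -1.0]]
ft_force: [-0.8, -0.1, -4.2]
opening: 0.445
gripper_force: 63.6
time: 5.1
tool_pos: [0.5399, -0.3018, 0.0784]
ee_rot: [[-0.235, 0.972, 0.002], [0.972, 0.235, -0.002], [-0.002, 0.002, -1.0]]
ft_force: [-0.1, -0.5, -4.4]
opening: 0.446
gripper_force: 63.6
```

```bash
python3 -m jog '[[[0,0,-0.005],[0,0,0]],[[0,0,-0.01],[0,0,0]],[[0,0,-0.01],[0,0,0]]]'
python3 -m jog '[[[0,0,-0.004],[0,0,0]],[[0,0,-0.007],[0,0,0]],[[0,0,-0.007],[0,0,0]]]'
```

```text
time: 5.4
tool_pos: [0.5393, -0.3023, 0.0749]
ee_rot: [[-0.234, 0.972, 0.001], [0.972, 0.234, -0.002], [-0.002, 0.0, -1.0]]
ft_force: [-6.1, -0.1, 8.1]
opening: 0.444
gripper_force: 65.2
time: 5.7
tool_pos: [0.5391, -0.3026, 0.0743]
ee_rot: [[-0.234, 0.972, 0.001], [0.972, 0.234, -0.004], [-0.004, 0.0, -1.0]]
ft_force: [-14.1, 2.4, 25.8]
opening: 0.442
gripper_force: 67.4
```

Contact felt at the expected height. Now release, rise, turn -90° and look.

```bash
python3 -m jog '[[[0,0,0],[0,0,0]],[[0,0,0],[0,0,0]],[[0,0,0],[0,0,0]]]' 0.38 40
python3 -m jog '[[[0,0,0.06],[0,0,0]],[[0,0,0.15],[0,0,0]],[[0,0,0.25],[0,0,-0.19]],[[0,0,0.25],[0,0,-0.38]],[[0,0,0.25],[0,0,-0.57]]]'
python3 -m jog '[[[0,0,0],[0,0,-0.19]],[[0,0,0],[0,0,-0.38]],[[0,0,0],[0,0,-0.57]],[[0,0,0],[0,0,-0.76]],[[0,0,0],[0,0,-0.95]]]' 0
python3 -m jog '[[[0,0,0],[0,0,-0.19]],[[0,0,0],[0,0,-0.38]],[[0,0,0],[0,0,-0.48]],[[0,0,0],[0,0,-0.48]]]'
python3 - <<'E'
from h import *
s=arm.sense(); c=arm.camera("wrist"); cv2.imwrite("pics/w4.png",c["pixels"]); s=arm.sense(); print(s["tool_pos"],s["ee_rot"].round(3),s["joint_pos"],s["ft_force"])
E
```

```text
time: 6.0
tool_pos: [0.5397, -0.3018, 0.0703]
ee_rot: [[-0.234, 0.972, 0.001], [0.972, 0.234, -0.001], [-0.001, 0.001, -1.0]]
ft_force: [0.1, -0.2, -0.4]
opening: 0.619
gripper_force: 0.0
time: 6.5
tool_pos: [0.5399, -0.3018, 0.1713]
ee_rot: [[0.215, 0.977, 0.002], [0.977, -0.215, -0.002], [-0.001, 0.003, -1.0]]
ft_force: [0.2, -0.0, -1.0]
opening: 0.62
gripper_force: 0.0
time: 7.0
tool_pos: [0.5396, -0.3016, 0.1698]
ee_rot: [[0.821, 0.571, 0.0], [0.571, -0.821, 0.0], [0.0, -0.0, -1.0]]
ft_force: [1.0, -0.6, -1.0]
opening: 1.003
gripper_force: 0.0
time: 7.4
tool_pos: [0.5395, -0.3016, 0.1698]
ee_rot: [[0.972, 0.234, -0.0], [0.234, -0.972, 0.0], [-0.0, -0.0, -1.0]]
ft_force: [-0.5, 0.0, -0.0]
opening: 0.998
gripper_force: 0.0
[ 0.53954546 -0.30158832  0.16979555] [[ 0.972  0.236 -0.   ]
 [ 0.236 -0.972  0.   ]
 [ 0.    -0.    -1.   ]] [-4.01634269e+01  3.22332716e+01  7.02028689e+01  3.55902074e-03
  7.75684899e+01  3.61686294e+01] [0.13357778 0.15984609 0.1031229 ]
```

View pics/w4.png

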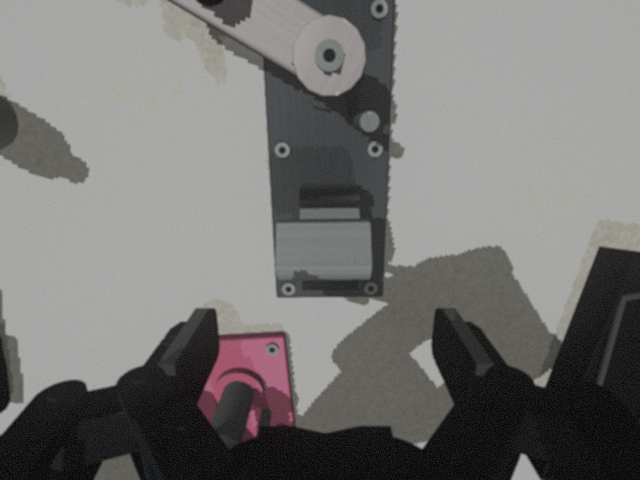

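The pin lies square in the groove at columns 276–372 (centre 324, rows 220–282), while the block, base and post centre line is at column ~330. So the pin is about 3.7 mm off along the groove towards jig +y. I'll grip it by the ends with the tool tilted back, then shift and roll it.

```bash
python3 - <<'E'
from h import *
s=arm.sense(); c=arm.camera("wrist")
for uv in [(324,220),(324,282)]:
    p=ray(c,uv,.064,s); print(p.round(4), (s["ee_rot"].T@(p-s["tool_pos"])).round(4))
for u in (276,372): 
    p=ray(c,(u,250),.07,s); print((s["ee_rot"].T@(p-s["tool_pos"])).round(4))
E
python3 -m jog '[[[0,0,0],[0.044,-0.182,0]],[[0,0,0],[0.088,-0.364,0]],[[0,0,0],[0.132,-0.546,0]],[[0,0,0],[0.176,-0.728,0]],[[0,0,0],[0.22,-0.91,0]]]'
python3 -m jog '[[[0,0,0],[0.02,-0.07,0]],[[0,0,0],[0.02,-0.07,0]]]'
```

```text
[ 0.5564 -0.2973  0.064 ] [ 0.0174 -0.0002  0.1058]
[ 0.5141 -0.3075  0.064 ] [-0.0261 -0.0002  0.1058]
[-0.0009 -0.031   0.0998]
[-0.0009  0.0307  0.0998]
time: 8.0
tool_pos: [0.5393, -0.3021, 0.1709]
ee_rot: [[0.716, 0.234, 0.657], [0.175, -0.972, 0.155], [0.675, 0.004, -0.738]]
ft_force: [1.2, 0.4, 0.5]
opening: 0.999
gripper_force: 0.0
time: 8.2
tool_pos: [0.5385, -0.302, 0.169]
ee_rot: [[0.684, 0.234, 0.691], [0.162, -0.972, 0.169], [0.712, -0.004, -0.702]]
ft_force: [-1.0, -0.4, 0.9]
opening: 0.999
gripper_force: 0.0
```

```bash
python3 -m jog '[[[-0.006,-0.001,-0.08],[0,0,0]],[[-0.006,-0.001,-0.16],[0,0,0]],[[-0.006,-0.001,-0.23],[0,0,0]],[[-0.006,-0.001,-0.264],[0,0,0]],[[-0.006,-0.001,-0.264],[0,0,0]]]'
python3 -m jog '[[[0,0,0],[0,0,0]],[[0,0,0],[0,0,0]],[[0,0,0],[0,0,0]],[[0,0,0],[0,0,0]],[[0,0,0],[0,0,0]]]' 1 50
```

```text
time: 8.7
tool_pos: [0.5372, -0.3015, 0.0628]
ee_rot: [[0.684, 0.237, 0.69], [0.163, -0.972, 0.171], [0.711, -0.005, -0.704]]
ft_force: [0.1, 0.0, -0.1]
opening: 0.999
gripper_force: 0.0
time: 9.2
tool_pos: [0.5374, -0.3021, 0.0656]
ee_rot: [[0.682, 0.235, 0.693], [0.164, -0.972, 0.168], [0.713, -0.001, -0.701]]
ft_force: [-1.6, 0.8, 6.7]
opening: 0.697
gripper_force: 53.8
```

```bash
python3 -m jog '[[[0,0,0.01],[0,0,0]],[[0,0,0.02],[0,0,0]],[[0.002,-0.009,0.025],[0,0,0]],[[0.002,-0.009,0.025],[0,0,0]]]'
python3 -m jog '[[[0,0,0],[-0.035,0.145,0]],[[0,0,0],[-0.07,0.29,0]],[[0,0,0],[-0.105,0.435,0]],[[0,0,0],[-0.14,0.58,0]],[[0,0,0],[-0.158,0.648,0]]]'
python3 -m jog '[[[0,0,0],[-0.035,0.145,0]],[[0,0,0],[-0.07,0.29,0]],[[0,0,0],[-0.105,0.435,0]],[[0,0,0],[-0.14,0.58,0]],[[0,0,0],[-0.158,0.648,0]]]'
python3 -m jog '[[[0,0,-0.01],[0,0,0]],[[0,0,-0.015],[0,0,0]],[[0,0,-0.02],[0,0,0]],[[0,0,-0.02],[0,0,0]]]'
```

```text
time: 9.6
tool_pos: [0.5379, -0.3062, 0.0745]
ee_rot: [[0.683, 0.234, 0.692], [0.163, -0.972, 0.168], [0.712, -0.002, -0.702]]
ft_force: [0.6, 0.5, -3.9]
opening: 0.694
gripper_force: 55.1
time: 10.1
tool_pos: [0.5385, -0.3054, 0.0748]
ee_rot: [[0.938, 0.234, 0.255], [0.226, -0.972, 0.061], [0.262, -0.0, -0.965]]
ft_force: [-1.0, 0.2, -4.9]
opening: 0.693
gripper_force: 54.9
time: 10.6
tool_pos: [0.5386, -0.3049, 0.0738]
ee_rot: [[0.94, 0.234, -0.249], [0.226, -0.972, -0.06], [-0.256, -0.0, -0.967]]
ft_force: [0.3, -0.5, -5.3]
opening: 0.695
gripper_force: 54.9
time: 11.0
tool_pos: [0.5379, -0.3057, 0.0667]
ee_rot: [[0.942, 0.233, -0.243], [0.225, -0.973, -0.059], [-0.25, 0.001, -0.968]]
ft_force: [2.6, 0.6, -2.2]
opening: 0.693
gripper_force: 55.3
```

```bash
python3 -m jog '[[[0,0,-0.005],[0,0,0]],[[0,0,-0.005],[0,0,0]]]'
python3 -m jog '[[[0,0,0],[0,0,0]],[[0,0,0],[0,0,0]],[[0,0,0],[0,0,0]],[[0,0,0],[0,0,0]]]' 0
python3 -m jog '[[[0,0,0],[0.035,-0.145,0]],[[0,0,0],[0.07,-0.29,0]],[[0,0,0],[0.105,-0.435,0]],[[0,0,0],[0.14,-0.58,0]],[[0,0,0],[0.175,-0.725,0]]]'
python3 -m jog '[[[0,0,0],[0.035,-0.145,0]],[[0,0,0],[0.04,-0.16,0]],[[0,0,0],[0.04,-0.16,0]]]'
python3 - <<'E'
from h import *
s=arm.sense(); c=arm.camera("wrist"); cv2.imwrite("pics/w5.png",c["pixels"]); s=arm.sense(); print(s["tool_pos"],s["ee_rot"].round(3),s["joint_pos"],s["ft_force"])
E
```

```text
time: 11.2
tool_pos: [0.5388, -0.306, 0.0658]
ee_rot: [[0.942, 0.233, -0.242], [0.225, -0.972, -0.061], [-0.249, 0.003, -0.968]]
ft_force: [4.7, 2.4, 4.8]
opening: 0.694
gripper_force: 56.3
time: 11.6
tool_pos: [0.5376, -0.3058, 0.0643]
ee_rot: [[0.941, 0.233, -0.246], [0.225, -0.972, -0.059], [-0.253, 0.001, -0.968]]
ft_force: [-0.1, 0.3, 0.6]
opening: 1.002
gripper_force: 0.0
time: 12.1
tool_pos: [0.5378, -0.3059, 0.0649]
ee_rot: [[0.918, 0.232, 0.32], [0.22, -0.973, 0.075], [0.329, 0.002, -0.944]]
ft_force: [0.6, 0.3, 0.5]
opening: 0.999
gripper_force: 0.0
time: 12.4
tool_pos: [0.5374, -0.306, 0.0642]
ee_rot: [[0.873, 0.233, 0.429], [0.208, -0.973, 0.105], [0.442, -0.002, -0.897]]
ft_force: [0.5, -0.5, 0.2]
opening: 1.002
gripper_force: 0.0
[ 0.53801113 -0.30582366  0.06442497] [[ 0.872  0.233  0.429]
 [ 0.209 -0.972  0.104]
 [ 0.442 -0.001 -0.897]] [-49.61408137  35.3835238   90.64343065  32.97077741  46.49942221
   5.4212114 ] [-0.08681878  0.1129231   0.30404513]
```

View pics/w5.png

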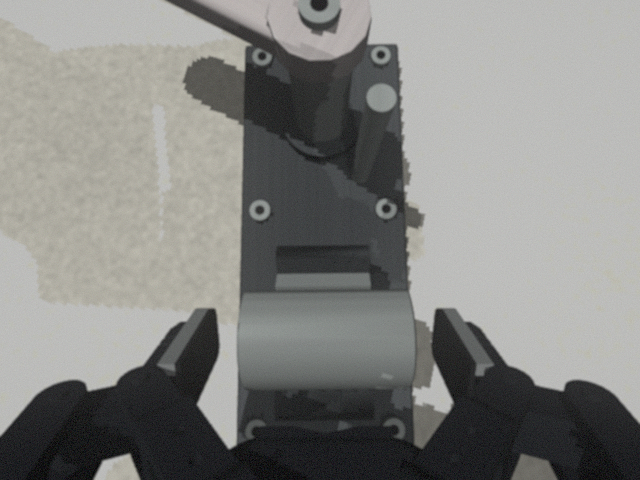

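The pin is centred (239–414, against block 276–371) and its flat is no longer visible, so it now faces down and towards the post. I'll regrip and roll the last ~30°.

```bash
python3 -m jog '[[[0,0,0],[0,0,0]],[[0,0,0],[0,0,0]],[[0,0,0],[0,0,0]],[[0,0,0],[0,0,0]],[[0,0,0],[0,0,0]]]' 1 40
python3 -m jog '[[[0,0,0.006],[0,0,0]],[[0,0,0.008],[-0.035,0.145,0]],[[0,0,0.008],[-0.07,0.29,0]],[[0,0,0.008],[-0.105,0.435,0]],[[0,0,0.008],[-0.12,0.5,0]]]'
python3 -m jog '[[[0.002,0,-0.006],[-0.02,0.08,0]],[[0.004,0.001,-0.012],[-0.038,0.15,0]],[[0.006,0.001,-0.016],[-0.038,0.15,0]],[[0.006,0.001,-0.016],[-0.038,0.15,0]]]'
```

```text
time: 12.95
tool_pos: [0.5384, -0.3055, 0.0647]
ee_rot: [[0.871, 0.234, 0.432], [0.209, -0.972, 0.105], [0.445, -0.001, -0.896]]
ft_force: [3.6, 2.5, 3.8]
opening: 0.698
gripper_force: 42.8
time: 13.45
tool_pos: [0.538, -0.3052, 0.0671]
ee_rot: [[0.971, 0.233, 0.049], [0.233, -0.972, 0.013], [0.051, -0.001, -0.999]]
ft_force: [0.2, 0.2, -4.4]
opening: 0.694
gripper_force: 44.3
time: 13.85
tool_pos: [0.5411, -0.305, 0.0622]
ee_rot: [[0.97, 0.233, -0.061], [0.233, -0.972, -0.016], [-0.063, 0.002, -0.998]]
ft_force: [4.6, 4.5, 8.3]
opening: 0.697
gripper_force: 46.0
```

```bash
python3 -m jog '[[[0.002,0,-0.006],[0,0,0]],[[0.002,0,-0.006],[0,0,0]]]'
python3 -m jog '[[[0,0,0],[-0.02,0.08,0]],[[0,0,0],[-0.02,0.08,0]]]'
python3 -m jog '[[[0,0,0],[-0.02,0.08,0]],[[0,0,0],[-0.02,0.08,0]]]'
python3 -c "
from rig import arm
s=arm.sense();print(s['ft_force'],s['moment'],s['tool_pos'])"
```

```text
time: 14.05
tool_pos: [0.5413, -0.305, 0.062]
ee_rot: [[0.971, 0.233, -0.061], [0.232, -0.972, -0.017], [-0.064, 0.002, -0.998]]
ft_force: [-4.4, 7.5, 26.1]
opening: 0.697
gripper_force: 47.7
time: 14.25
tool_pos: [0.5419, -0.3054, 0.0615]
ee_rot: [[0.964, 0.233, -0.125], [0.231, -0.972, -0.034], [-0.129, 0.004, -0.992]]
ft_force: [-1.6, 3.1, 20.8]
opening: 0.696
gripper_force: 47.5
time: 14.45
tool_pos: [0.5424, -0.3056, 0.0611]
ee_rot: [[0.954, 0.234, -0.186], [0.228, -0.972, -0.05], [-0.192, 0.005, -0.981]]
ft_force: [1.0, 2.4, 17.7]
opening: 0.697
gripper_force: 46.8
[ 0.98030912  2.43281754 17.66063903] [ 0.43385229  0.25237162 -0.09743315] [ 0.5424123  -0.30559452  0.06107866]
```

```bash
for i in 1; do :; done
python3 -m jog '[[[0.002,0,-0.002],[-0.02,0.08,0]],[[0.002,0,-0.002],[-0.02,0.08,0]]]'
python3 -m jog '[[[0,0,0],[-0.02,0.08,0]],[[0,0,0],[-0.02,0.08,0]]]'
python3 -m jog '[[[0,0,0],[-0.02,0.08,0]],[[0,0,0],[-0.02,0.08,0]]]'
python3 -c "
from rig import arm
s=arm.sense();print(s['ft_force'],s['moment'],s['tool_pos'])"
```

```text
time: 14.65
tool_pos: [0.5424, -0.306, 0.0611]
ee_rot: [[0.94, 0.234, -0.249], [0.224, -0.972, -0.066], [-0.257, 0.006, -0.966]]
ft_force: [-3.4, 1.8, 23.8]
opening: 0.697
gripper_force: 47.5
time: 14.85
tool_pos: [0.5423, -0.3063, 0.0614]
ee_rot: [[0.922, 0.233, -0.309], [0.219, -0.972, -0.082], [-0.32, 0.008, -0.947]]
ft_force: [-3.5, 1.0, 24.7]
opening: 0.701
gripper_force: 47.5
time: 15.05
tool_pos: [0.5421, -0.3066, 0.0617]
ee_rot: [[0.9, 0.233, -0.369], [0.213, -0.972, -0.097], [-0.381, 0.009, -0.925]]
ft_force: [-4.2, -0.7, 25.8]
opening: 0.699
gripper_force: 47.5
[-4.16789661 -0.72280281 25.7531657 ] [-0.14504175  1.81479615 -0.03351575] [ 0.54209476 -0.30660446  0.06165869]
```

The height bottomed out near +13° tilt and the roll moment then rose to 1.8 N·m, so the flat is home. I'll ease back, release and look.

```bash
python3 -m jog '[[[0,0,0.002],[0.01,-0.04,0]],[[0,0,0.004],[0.02,-0.08,0]],[[0,0,0.004],[0.02,-0.08,0]]]'
python3 -c "
from rig import arm
s=arm.sense();print(s['ft_force'],s['moment'],s['tool_pos'])"
python3 -m jog '[[[0,0,0],[0,0,0]],[[0,0,0],[0,0,0]],[[0,0,0],[0,0,0]],[[0,0,0],[0,0,0]]]' 0
python3 -m jog '[[[0,0,0],[0.035,-0.145,0]],[[0,0,0],[0.07,-0.29,0]],[[0,0,0],[0.105,-0.435,0]],[[0,0,0],[0.105,-0.435,0]]]'
python3 -m jog '[[[0,0,0.08],[0,0,0]],[[0,0,0.16],[0,0,0]],[[0,0,0.2],[0,0,0]],[[0,0,0.2],[0,0,0]]]'
python3 - <<'E'
from h import *
s=arm.sense(); c=arm.camera("wrist"); s=arm.sense(); print(s["tool_pos"],s["ee_rot"].round(3))
im=c["pixels"]; p=proj(c,[.5395,-.305,.06],s).astype(int); print(p)
y,x=max(p[1]-75,0),max(p[0]-100,0); cv2.imwrite("pics/w6.png",cv2.resize(im[y:y+150,x:x+200],None,fx=4,fy=4,interpolation=2)); print(x,y)
E
```

```text
time: 15.35
tool_pos: [0.5422, -0.3064, 0.0615]
ee_rot: [[0.923, 0.233, -0.305], [0.219, -0.973, -0.079], [-0.315, 0.007, -0.949]]
ft_force: [2.8, -1.2, 11.5]
opening: 0.693
gripper_force: 45.9
[ 2.77404327 -1.19924704 11.52567023] [-0.15360103 -0.00386189  0.13945939] [ 0.54220391 -0.30641287  0.06150281]
time: 15.75
tool_pos: [0.5417, -0.3051, 0.0591]
ee_rot: [[0.922, 0.233, -0.31], [0.22, -0.972, -0.076], [-0.319, 0.002, -0.948]]
ft_force: [0.5, 0.4, -0.1]
opening: 0.996
gripper_force: 0.0
time: 16.15
tool_pos: [0.5403, -0.3057, 0.0597]
ee_rot: [[0.973, 0.23, 0.027], [0.23, -0.973, 0.005], [0.028, 0.001, -1.0]]
ft_force: [0.0, -1.0, 0.4]
opening: 1.002
gripper_force: 0.0
time: 16.55
tool_pos: [0.5429, -0.3056, 0.1418]
ee_rot: [[0.972, 0.233, 0.028], [0.233, -0.973, 0.001], [0.027, 0.006, -1.0]]
ft_force: [0.8, -0.4, -0.8]
opening: 0.998
gripper_force: 0.0
[ 0.54226097 -0.30513009  0.13985395] [[ 0.972  0.233  0.026]
 [ 0.233 -0.973  0.003]
 [ 0.026  0.003 -1.   ]]
[322 267]
222 192
```

View pics/w6.png

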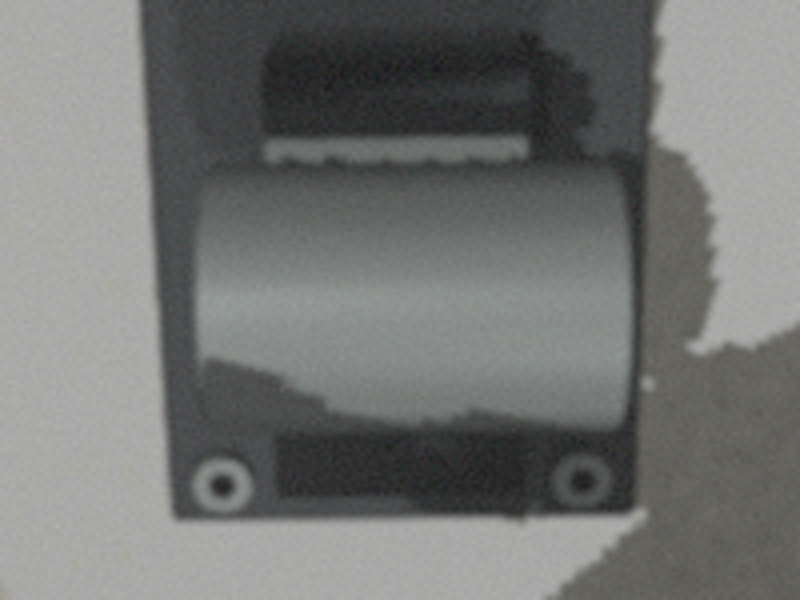

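The pin is square in the groove, sits nearer the post and leaves only a thin strip of bright plate showing (crop rows 135–165). It is about 2–3 mm off the groove's middle (415 against 396 in the crop), within the 6 mm allowed. Next I'll put the closed fingers behind the knob.

```bash
python3 -m jog '[[[0,0,0.08],[0,0,0]],[[0,0,0.15],[0,0,0]],[[0.1,0.04,0.15],[0,0,0]],[[0.2,0.09,0.15],[0,0,0]],[[0.28,0.13,0.15],[0,0,0]]]' 1 40
python3 -m jog '[[[0.09,0.04,0],[0,0,0]],[[0.095,0.04,0],[0,0,0]],[[0.095,0.04,0],[0,0,0]],[[0.095,0.04,0],[0,0,0]]]'
python3 - <<'E'
from h import *
c=arm.camera("wrist"); s=arm.sense(); print(s["tool_pos"],s["ee_rot"].round(3),s["opening"])
t=arm.camera("top"); im=t["pixels"]
k=ray(t,(438+.6,168),.122); print(k)
E
```

```text
time: 17.1
tool_pos: [0.6552, -0.2518, 0.1974]
ee_rot: [[0.972, 0.232, 0.023], [0.232, -0.973, 0.005], [0.024, 0.0, -1.0]]
ft_force: [-0.7, -0.3, 0.5]
opening: 0.145
gripper_force: 0.0
time: 17.5
tool_pos: [0.6911, -0.2377, 0.1984]
ee_rot: [[0.973, 0.231, 0.024], [0.231, -0.973, 0.005], [0.025, 0.001, -1.0]]
ft_force: [0.4, -1.3, -0.2]
opening: -0.001
gripper_force: 0.0
[ 0.69095932 -0.23790892  0.19895055] [[ 0.973  0.231  0.025]
 [ 0.231 -0.973  0.004]
 [ 0.026  0.002 -1.   ]] -0.004713152845357856
[ 0.65851506 -0.20515388  0.122     ]
```

```bash
python3 -m jog '[[[0,0,-0.1],[0,0,0]],[[0,0,-0.193],[0,0,0]],[[0,0,-0.193],[0,0,0]]]'
python3 - <<'E'
import numpy as np
P=np.array([.645,-.278]); f=lambda a:P+.062*np.array([np.cos(np.radians(a)),np.sin(np.radians(a))])
a0=41
for k in range(4):
    b=f(a0); print([list(((f(a0+8*i)-b)/.4).round(3)) for i in range(1,6)]); a0+=40
E
```

```text
time: 17.9
tool_pos: [0.6891, -0.2369, 0.117]
ee_rot: [[0.973, 0.231, 0.017], [0.231, -0.973, 0.009], [0.019, -0.005, -1.0]]
ft_force: [-0.4, 0.6, -0.2]
opening: 0.001
gripper_force: 0.0
[[np.float64(-0.015), np.float64(0.015)], [np.float64(-0.033), np.float64(0.028)], [np.float64(-0.051), np.float64(0.039)], [np.float64(-0.072), np.float64(0.047)], [np.float64(-0.093), np.float64(0.051)]]
[[np.float64(-0.022), np.float64(0.002)], [np.float64(-0.043), np.float64(0.001)], [np.float64(-0.064), np.float64(-0.003)], [np.float64(-0.085), np.float64(-0.01)], [np.float64(-0.104), np.float64(-0.02)]]
[[np.float64(-0.018), np.float64(-0.012)], [np.float64(-0.034), np.float64(-0.027)], [np.float64(-0.047), np.float64(-0.044)], [np.float64(-0.058), np.float64(-0.062)], [np.float64(-0.067), np.float64(-0.082)]]
[[np.float64(-0.006), np.float64(-0.021)], [np.float64(-0.008), np.float64(-0.042)], [np.float64(-0.008), np.float64(-0.064)], [np.float64(-0.004), np.float64(-0.085)], [np.float64(0.002), np.float64(-0.106)]]
```

```bash
python3 -m jog '[[[-0.015,0.015,0.004],[0,0,0]],[[-0.033,0.028,0.004],[0,0,0]],[[-0.051,0.039,0.004],[0,0,0]],[[-0.072,0.047,0.004],[0,0,0]],[[-0.093,0.051,0.004],[0,0,0]]]'
python3 -m jog '[[[-0.022,0.002,0],[0,0,0]],[[-0.043,0.001,0],[0,0,0]],[[-0.064,-0.003,0],[0,0,0]],[[-0.085,-0.01,0],[0,0,0]],[[-0.104,-0.02,0],[0,0,0]]]'
python3 -m jog '[[[-0.018,-0.012,0],[0,0,0]],[[-0.034,-0.027,0],[0,0,0]],[[-0.047,-0.044,0],[0,0,0]],[[-0.047,-0.044,0],[0,0,0]]]'
python3 - <<'E'
from h import *
t=arm.camera("top"); s=arm.sense(); print(s["ft_force"],s["tool_pos"])
w=arm.camera("wrist"); cv2.imwrite("pics/w7.png",cv2.resize(w["pixels"],(512,384)))
E
```

```text
time: 18.4
tool_pos: [0.6552, -0.217, 0.1278]
ee_rot: [[0.972, 0.232, 0.032], [0.232, -0.973, 0.001], [0.032, 0.006, -0.999]]
ft_force: [1.9, 0.1, 0.0]
opening: 0.001
gripper_force: 0.7
time: 18.9
tool_pos: [0.6126, -0.2251, 0.1246]
ee_rot: [[0.972, 0.232, 0.028], [0.232, -0.973, 0.004], [0.028, 0.003, -1.0]]
ft_force: [1.7, 1.0, 1.0]
opening: -0.003
gripper_force: 0.9
time: 19.3
tool_pos: [0.5932, -0.2435, 0.1237]
ee_rot: [[0.973, 0.231, 0.025], [0.231, -0.973, 0.004], [0.026, 0.002, -1.0]]
ft_force: [1.0, 1.0, -0.3]
opening: 0.001
gripper_force: 0.0
[ 1.0153562  -0.52368976  0.22228365] [ 0.59348896 -0.24294092  0.12361284]
```

View pics/w7.png

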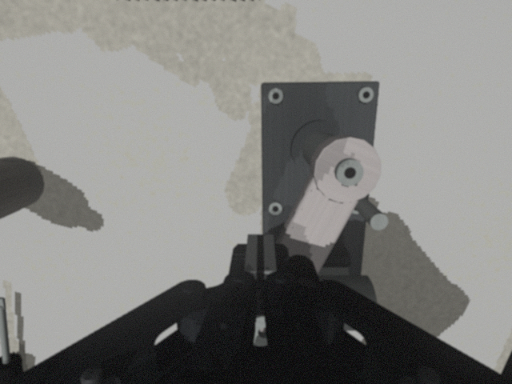

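The arm follows: the bar, seen below the post cap at (349,172), is about 25° short of closed. I'll continue slowly, watching the force.

```bash
python3 -m jog '[[[-0.005,-0.01,0],[0,0,0]],[[-0.0105,-0.0195,0],[0,0,0]],[[-0.015,-0.03,0],[0,0,0]],[[-0.019,-0.0395,0],[0,0,0]]]'
python3 -m jog '[[[-0.002,-0.008,0],[0,0,0]],[[-0.004,-0.0155,0],[0,0,0]],[[-0.004,-0.0155,0],[0,0,0]]]'
python3 -m jog '[[[-0.0005,-0.005,0],[0,0,0]],[[-0.001,-0.008,0],[0,0,0]],[[-0.001,-0.008,0],[0,0,0]]]'
```

```text
time: 19.8
tool_pos: [0.5865, -0.2585, 0.1239]
ee_rot: [[0.972, 0.232, 0.027], [0.232, -0.973, 0.004], [0.027, 0.002, -1.0]]
ft_force: [0.5, 1.2, 0.5]
opening: 0.004
gripper_force: 0.6
time: 20.1
tool_pos: [0.5848, -0.265, 0.1239]
ee_rot: [[0.972, 0.232, 0.027], [0.232, -0.973, 0.004], [0.027, 0.002, -1.0]]
ft_force: [-1.1, 0.6, 0.7]
opening: -0.003
gripper_force: 0.0
time: 20.4
tool_pos: [0.5846, -0.2678, 0.1239]
ee_rot: [[0.972, 0.232, 0.027], [0.232, -0.973, 0.004], [0.027, 0.002, -1.0]]
ft_force: [-0.0, 0.1, -0.6]
opening: 0.002
gripper_force: 0.1
```

```bash
python3 -m jog '[[[0,-0.005,0],[0,0,0]],[[0,-0.01,0],[0,0,0]],[[0,-0.01,0],[0,0,0]]]'
python3 -m jog '[[[0.001,-0.005,0],[0,0,0]],[[0.001,-0.01,0],[0,0,0]],[[0.001,-0.01,0],[0,0,0]]]'
```

```text
time: 20.7
tool_pos: [0.5847, -0.2696, 0.1238]
ee_rot: [[0.972, 0.233, 0.026], [0.233, -0.972, 0.008], [0.027, -0.002, -1.0]]
ft_force: [-0.2, 10.5, 2.5]
opening: 0.0
gripper_force: 4.9
time: 21.0
tool_pos: [0.5848, -0.2702, 0.1237]
ee_rot: [[0.972, 0.234, 0.024], [0.234, -0.972, 0.015], [0.027, -0.009, -1.0]]
ft_force: [-1.3, 25.0, 6.1]
opening: -0.001
gripper_force: 12.1
```

It stopped firmly at the expected closed angle; a badly seated pin would have stopped it ~25° earlier. I'll back off and check.

```bash
python3 -m jog '[[[-0.005,0.02,0],[0,0,0]],[[-0.015,0.07,0],[0,0,0]],[[-0.015,0.07,0.1],[0,0,0]],[[-0.015,0.07,0.22],[0,0,0]],[[-0.05,0.15,0.34],[0,0,0]]]'
python3 -m jog '[[[-0.1,0.1,0],[0,0,0]],[[-0.2,0.2,0],[0,0,0]],[[-0.25,0.3,0],[0,0,0]],[[-0.25,0.35,0],[0,0,0]]]'
python3 - <<'E'
from h import *
t=arm.camera("top"); im=t["pixels"]
cv2.imwrite("pics/t8.png",cv2.resize(im[145:280,405:520],None,fx=4,fy=4,interpolation=2))
E
```

```text
time: 21.5
tool_pos: [0.5676, -0.2227, 0.2542]
ee_rot: [[0.973, 0.23, 0.028], [0.23, -0.973, 0.002], [0.028, 0.005, -1.0]]
ft_force: [0.1, 0.5, 0.2]
opening: -0.006
gripper_force: 0.0
time: 21.9
tool_pos: [0.4646, -0.0786, 0.2529]
ee_rot: [[0.972, 0.232, 0.027], [0.232, -0.973, 0.004], [0.027, 0.003, -1.0]]
ft_force: [-0.2, -0.1, -0.1]
opening: -0.002
gripper_force: 0.0
```

View pics/t8.png

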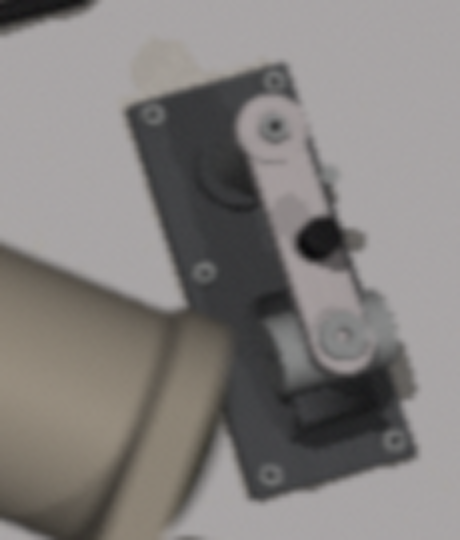

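The bar is parallel to the base edge (both slopes 0.333), so the arm is closed with the pin under it. My release may have been ~5° past home, though, judging by the height minimum at ~13°. I'll regrip the ends from the -x side under the bar, feel for the minimum and release there.

```bash
python3 -m jog '[[[0.03,-0.11,0],[0.041,-0.166,0]],[[0.07,-0.22,0],[0.082,-0.332,0]],[[0.11,-0.33,0],[0.123,-0.498,0]],[[0.15,-0.44,0],[0.164,-0.664,0]],[[0.17,-0.54,0],[0.203,-0.832,0]]]' 0
python3 -m jog '[[[0.01,-0.03,0],[0,0,0]],[[0.01,-0.03,0],[0,0,0]],[[0.01,-0.03,0],[0,0,0]]]'
python3 -c "
from rig import arm
s=arm.sense();print(s['ft_force'],s['tool_pos'],s['ee_rot'].round(3),s['opening'],s['joint_pos'])"
```

```text
time: 22.45
tool_pos: [0.5356, -0.2998, 0.2531]
ee_rot: [[0.74, 0.23, 0.632], [0.177, -0.973, 0.147], [0.648, 0.002, -0.761]]
ft_force: [1.1, 0.9, 0.9]
opening: 0.845
gripper_force: 0.0
time: 22.75
tool_pos: [0.5393, -0.3078, 0.2525]
ee_rot: [[0.745, 0.233, 0.625], [0.178, -0.972, 0.151], [0.643, -0.001, -0.766]]
ft_force: [0.7, 0.3, 0.9]
opening: 0.999
gripper_force: 0.0
[0.65723753 0.27921357 0.87891695] [ 0.5393263  -0.3077885   0.25252951] [[ 0.745  0.233  0.625]
 [ 0.178 -0.972  0.151]
 [ 0.643 -0.001 -0.766]] 0.9987430261308338 [-54.43122244  21.52320554  84.26267497  41.59607995  63.87929089
   6.58934537]
```

```bash
python3 -m jog '[[[0.006,0.006,-0.12],[0,0,0]],[[0.006,0.006,-0.24],[0,0,0]],[[0.006,0.006,-0.34],[0,0,0]],[[0.006,0.006,-0.43],[0,0,0]],[[0.006,0.006,-0.48],[0,0,0]]]'
python3 -m jog '[[[0,0,0],[0,0,0]],[[0,0,0],[0,0,0]]]'
python3 -m jog '[[[0,0,0],[0,0,0]],[[0,0,0],[0,0,0]],[[0,0,0],[0,0,0]],[[0,0,0],[0,0,0]],[[0,0,0],[0,0,0]]]' 1 40
python3 -m jog '[[[0,0,-0.005],[0,0,0]],[[0,0,-0.005],[0,0,0]]]'
python3 -c "
from rig import arm
s=arm.sense();print(s['ft_force'],s['moment'],s['tool_pos'])"
```

```text
time: 23.25
tool_pos: [0.5417, -0.3035, 0.0585]
ee_rot: [[0.745, 0.235, 0.624], [0.178, -0.972, 0.154], [0.642, -0.004, -0.766]]
ft_force: [0.6, -0.8, -0.0]
opening: 1.003
gripper_force: 0.0
time: 23.45
tool_pos: [0.5424, -0.3053, 0.0616]
ee_rot: [[0.744, 0.234, 0.626], [0.179, -0.972, 0.151], [0.644, -0.0, -0.765]]
ft_force: [1.1, -0.8, 1.2]
opening: 1.001
gripper_force: 0.0
time: 23.95
tool_pos: [0.5421, -0.3064, 0.062]
ee_rot: [[0.743, 0.232, 0.628], [0.178, -0.973, 0.15], [0.645, 0.0, -0.764]]
ft_force: [-2.3, 1.5, 7.1]
opening: 0.692
gripper_force: 41.8
time: 24.15
tool_pos: [0.5421, -0.3064, 0.0619]
ee_rot: [[0.741, 0.233, 0.63], [0.178, -0.973, 0.15], [0.647, 0.001, -0.762]]
ft_force: [-10.7, 3.6, 23.8]
opening: 0.695
gripper_force: 44.1
[-10.72958618   3.6499846   23.75879165] [ 1.06841775 -0.79242738  0.80770581] [ 0.54214976 -0.30637298  0.06185683]
```

```bash
S="import sys
from rig import arm
s=arm.sense();print('>>',s['ft_force'].round(1),s['moment'].round(2),(s['tool_pos']*1000).round(2))"
python3 -m jog '[[[0,0,0.002],[0,0,0]],[[0,0,0.002],[0,0,0]],[[0,0,0.002],[0,0,0]]]' >/dev/null; python3 -c "$S"
python3 -m jog '[[[0,0,0],[0.016,-0.065,0]],[[0,0,0],[0.016,-0.065,0]],[[0,0,0],[0.016,-0.065,0]]]' >/dev/null; python3 -c "$S"
python3 -m jog '[[[0,0,0],[0.016,-0.065,0]],[[0,0,0],[0.016,-0.065,0]],[[0,0,0],[0.016,-0.065,0]]]' >/dev/null; python3 -c "$S"
python3 -m jog '[[[0,0,0],[-0.016,0.065,0]],[[0,0,0],[-0.016,0.065,0]],[[0,0,0],[-0.016,0.065,0]]]' >/dev/null; python3 -c "$S"
python3 -m jog '[[[0,0,0],[-0.016,0.065,0]],[[0,0,0],[-0.016,0.065,0]],[[0,0,0],[-0.016,0.065,0]]]' >/dev/null; python3 -c "$S"
python3 -m jog '[[[0,0,0],[-0.016,0.065,0]],[[0,0,0],[-0.016,0.065,0]],[[0,0,0],[-0.016,0.065,0]]]' >/dev/null; python3 -c "$S"
python3 -m jog '[[[0,0,0],[-0.016,0.065,0]],[[0,0,0],[-0.016,0.065,0]],[[0,0,0],[-0.016,0.065,0]]]' >/dev/null; python3 -c "$S"
```

```text
>> [-7.9  2.4 16.9] [ 0.75 -0.49  0.52] [ 542.12 -306.4    61.93]
>> [-3.9  1.3 14.3] [ 0.56 -0.72  0.38] [ 542.3  -306.55   61.76]
>> [-1.9  1.3 11.8] [ 0.54 -0.78  0.32] [ 542.4  -306.7    61.65]
>> [-4.1 -0.3 12.7] [ 0.35 -0.71  0.17] [ 542.41 -306.97   61.81]
>> [-6.  -0.6 15.1] [ 0.55 -0.65  0.21] [ 542.44 -307.21   62.07]
>> [-6.5  0.2 17.4] [ 0.54 -0.64  0.2 ] [ 542.45 -307.34   62.36]
>> [-9.8 -1.  20. ] [ 0.65 -0.57  0.24] [ 542.48 -307.45   62.71]
```

```bash
S="import sys
from rig import arm
s=arm.sense();print('>>',s['ft_force'].round(1),s['moment'].round(2),(s['tool_pos']*1000).round(2))"
python3 -m jog '[[[-0.002,0.007,0],[0.032,-0.13,0]],[[-0.002,0.007,0],[0.048,-0.195,0]],[[-0.002,0.007,0],[0.064,-0.26,0]],[[-0.002,0.007,0],[0.064,-0.26,0]]]' >/dev/null; python3 -c "$S"
python3 -m jog '[[[0,0,0],[0.016,-0.065,0]],[[0,0,0],[0.016,-0.065,0]],[[0,0,0],[0.016,-0.065,0]]]' >/dev/null; python3 -c "$S"
python3 -m jog '[[[0,0,0],[0.016,-0.065,0]],[[0,0,0],[0.016,-0.065,0]],[[0,0,0],[0.016,-0.065,0]]]' >/dev/null; python3 -c "$S"
python3 -m jog '[[[0,0,0],[0.016,-0.065,0]],[[0,0,0],[0.016,-0.065,0]],[[0,0,0],[0.016,-0.065,0]]]' >/dev/null; python3 -c "$S"
python3 -m jog '[[[0,0,0],[0.016,-0.065,0]],[[0,0,0],[0.016,-0.065,0]],[[0,0,0],[0.016,-0.065,0]]]' >/dev/null; python3 -c "$S"
```

```text
>> [ 3.  -0.3 11.2] [ 0.21 -1.16  0.07] [ 541.89 -304.79   61.66]
>> [-4.2 -0.8 14.4] [ 0.14 -0.71  0.16] [ 541.64 -304.82   61.98]
>> [-9.2 -2.5 19.2] [ 0.21 -0.67  0.26] [ 541.33 -304.89   62.29]
>> [-13.7  -1.9  22.7] [ 0.31 -0.76  0.31] [ 541.15 -304.97   62.56]
>> [-16.1  -3.1  23.3] [ 0.36 -0.95  0.34] [ 541.06 -305.06   62.77]
```

```bash
S="import sys
from rig import arm
s=arm.sense();print('>>',s['ft_force'].round(1),s['moment'].round(2),(s['tool_pos']*1000).round(2))"
python3 -m jog '[[[0,0,0],[-0.016,0.065,0]],[[0,0,0],[-0.032,0.13,0]],[[0,0,0],[-0.048,0.195,0]],[[0,0,0],[-0.048,0.195,0]]]' >/dev/null; python3 -c "$S"
python3 -m jog '[[[0,0,0],[-0.008,0.032,0]],[[0,0,0],[-0.008,0.032,0]],[[0,0,0],[-0.008,0.032,0]]]' >/dev/null; python3 -c "$S"
python3 -m jog '[[[0,0,0],[-0.008,0.032,0]],[[0,0,0],[-0.008,0.032,0]],[[0,0,0],[-0.008,0.032,0]]]' >/dev/null; python3 -c "$S"
python3 -m jog '[[[0,0,0],[-0.008,0.032,0]],[[0,0,0],[-0.008,0.032,0]],[[0,0,0],[-0.008,0.032,0]]]' >/dev/null; python3 -c "$S"
python3 -m jog '[[[0,0,0],[-0.008,0.032,0]],[[0,0,0],[-0.008,0.032,0]],[[0,0,0],[-0.008,0.032,0]]]' >/dev/null; python3 -c "$S"
```

```text
>> [ 0.6 -2.3 10.4] [-0.05 -0.7  -0.08] [ 542.08 -304.28   61.61]
>> [ 4.7 -0.   9.5] [ 0.13 -1.3   0.04] [ 542.12 -304.25   61.55]
>> [ 3.9 -0.5 11.5] [ 0.17 -1.31 -0.  ] [ 542.06 -304.25   61.58]
>> [ 2.6  0.2 12.6] [ 0.24 -1.3   0.09] [ 542.02 -304.25   61.67]
>> [-0.6  0.5 13.6] [ 0.26 -1.23  0.1 ] [ 541.96 -304.25   61.74]
```

```bash
S="import sys
from rig import arm
s=arm.sense();print('>>',s['ft_force'].round(1),s['moment'].round(2),(s['tool_pos']*1000).round(2))"
python3 -m jog '[[[0,0,0],[0.016,-0.064,0]],[[0,0,0],[0.016,-0.064,0]],[[0,0,0],[0.016,-0.064,0]]]' >/dev/null; python3 -c "$S"
python3 -m jog '[[[0,0,0],[0.005,-0.022,0]],[[0,0,0],[0.005,-0.022,0]],[[0,0,0],[0.005,-0.022,0]]]' >/dev/null; python3 -c "$S"
python3 -m jog '[[[0,0,0],[0.005,-0.022,0]],[[0,0,0],[0.005,-0.022,0]],[[0,0,0],[0.005,-0.022,0]]]' >/dev/null; python3 -c "$S"
```

```text
>> [ 4.2  0.3 11.1] [ 0.19 -1.41  0.14] [ 542.06 -304.17   61.56]
>> [ 4.3  0.5 11.2] [ 0.17 -1.28  0.12] [ 542.07 -304.14   61.55]
>> [ 3.9  0.7 11.3] [ 0.17 -1.3   0.06] [ 542.08 -304.1    61.52]
```

Now at the flat bottom of the minimum (z 61.52, constant over 2°). I'll release here, retreat and compare the arm's knob position numerically with the earlier frame.

```bash
python3 -m jog '[[[0,0,0],[0,0,0]],[[0,0,0],[0,0,0]],[[0,0,0],[0,0,0]],[[0,0,0],[0,0,0]],[[0,0,0],[0,0,0]]]' 0
python3 -m jog '[[[0,0,0.05],[0,0,0]],[[0,0,0.14],[0,0,0]],[[0,0,0.25],[0,0,0]],[[0,0,0.37],[0,0,0]],[[0,0,0.48],[0,0,0]]]'
python3 -m jog '[[[-0.05,0.1,0],[0,0,0]],[[-0.1,0.2,0],[0,0,0]],[[-0.15,0.3,0],[0,0,0]],[[-0.2,0.42,0],[0,0,0]],[[-0.23,0.5,0],[0,0,0]]]'
python3 - <<'E'
from h import *
t=arm.camera("top"); im=t["pixels"]; n=cv2.resize(im[145:280,405:520],None,fx=4,fy=4,interpolation=2)
o=cv2.imread("pics/t8.png")
for q in (o,n):
    g=cv2.cvtColor(q,cv2.COLOR_BGR2GRAY)[205:270,285:350]; ys,xs=np.where(g<45); print(len(xs),xs.mean(),ys.mean())
d=cv2.absdiff(cv2.GaussianBlur(o,(9,9),0),cv2.GaussianBlur(n,(9,9),0))[250:420,250:420].max(2); ys,xs=np.where(d>18); print(len(xs), xs.min()+250 if len(xs) else 0, xs.max()+250 if len(xs) else 0)
g=cv2.cvtColor(n,cv2.COLOR_BGR2GRAY); G=cv2.cvtColor(o,cv2.COLOR_BGR2GRAY)
print(G[345,250:310:3],G[320,360:410:3]);print(g[345,250:310:3],g[320,360:410:3])
w=arm.sense(); print(w["time"],w["ft_force"],w["tool_pos"])
E
```

```text
time: 30.85
tool_pos: [0.5407, -0.3034, 0.059]
ee_rot: [[0.649, 0.232, 0.725], [0.153, -0.973, 0.174], [0.745, -0.002, -0.667]]
ft_force: [0.3, 0.2, -0.4]
opening: 1.001
gripper_force: 0.0
time: 31.35
tool_pos: [0.5405, -0.3032, 0.2532]
ee_rot: [[0.649, 0.232, 0.725], [0.154, -0.973, 0.174], [0.745, -0.001, -0.667]]
ft_force: [0.6, -1.2, -0.3]
opening: 0.999
gripper_force: 0.0
time: 31.85
tool_pos: [0.4472, -0.1009, 0.2508]
ee_rot: [[0.649, 0.233, 0.724], [0.153, -0.973, 0.175], [0.745, -0.003, -0.667]]
ft_force: [0.5, -0.1, -0.3]
opening: 1.001
gripper_force: 0.0
1231 34.84727863525589 34.26320064987815
1234 34.91004862236629 34.32414910858995
1043 262 417
[ 55  56  56  55  54  56  57  63  77  98 119 131 134 134 134 133 128 122
 107  97] [132 128 125 126 129 132 133 134 134 135 139 148 157 163 165 166 165]
[ 56  56  57  57  57  59  69  91 115 128 133 133 133 133 133 132 128 121
 107  98] [131 127 124 126 129 132 133 133 135 141 151 159 163 163 164 164 164]
31.9 [-2.48520055  5.29856424 -2.01983925] [ 0.44535297 -0.09648296  0.25023341]
```

```bash
python3 - <<'E'
from h import *
t=arm.camera("top"); a=np.radians(13.7); Y=np.array([-np.sin(a),np.cos(a),0])
for u,v in [(272,345),(389,320)]:
    p=ray(t,(405+u/4,145+v/4),.065); print(p.round(4),((p-[.5376,-.3042,.065])@Y).round(4))
E
```

```text
[ 0.5398 -0.278   0.065 ] 0.0249
[ 0.5509 -0.338   0.065 ] -0.036
```

```bash
python3 - <<'E'
from h import *
t=arm.camera("top"); a=np.radians(13.7); Y=np.array([-np.sin(a),np.cos(a),0])
J=lambda u,v,z:((ray(t,(405+u/4,145+v/4),z)-[.5376,-.3042,z])@Y*1000).round(1)
o=cv2.imread("pics/top0.png"); n=cv2.resize(o[145:280,405:520],None,fx=4,fy=4,interpolation=2); g=cv2.cvtColor(n,cv2.COLOR_BGR2GRAY)
# plate edges in first image
m=(g>85).astype(np.uint8); m[:285]=0; m[375:]=0; m[:,:255]=0; m[:,365:]=0
k,l,st,ce=cv2.connectedComponentsWithStats(m); i=1+st[1:,4].argmax(); print(st[i],ce[i], "plate centroid jig y",J(*ce[i],.046))
# base edges at z .012: scan along jig y through jig x=30 mm and 0
X=np.array([np.cos(a),np.sin(a),0])
g=cv2.cvtColor(o,cv2.COLOR_BGR2GRAY)
for x in (-50,45,60):
    yy=np.arange(-60,61,1.5); P=[proj(t,np.array([.5376,-.3042,.012])+(X*x+Y*y)/1000) for y in yy]
    pr=cv2.remap(g,np.float32([[p[0] for p in P]]),np.float32([[p[1] for p in P]]),1)[0].astype(float)
    d=np.diff(pr); print(x,"base edges",yy[d[:30].argmin()],yy[50+d[50:].argmax()])
E
```

```text
[ 272  302   73   52 2460] [308.90934959 326.52154472] plate centroid jig y -1.7
-50 base edges -46.5 46.5
45 base edges -43.5 46.5
60 base edges -54.0 46.5
```

Knob position is unchanged, so the arm is still closed. Two independent estimates put the pin 1–3.5 mm off the groove's middle, inside the 6 mm limit. The gripper is clear, so I'm handing in.

```bash
python3 -c "
from rig import arm
print(arm.sign_off())"
```

```text
the job is handed in; nothing more can be done
None
```

The job is handed in, with no verdict shown: by feel the pin's flat is home on the plate, its middle is an estimated 1–3.5 mm off the groove's (limit 6), and the bush arm is on its stop, at about 32 s of 72; I viewed 11 pictures, one over the limit of 10.

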